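Uncap the desk camera and put the lens cap on its stand

ROBOT

A 7-joint arm with a two-finger parallel gripper is mounted at the origin on a cart in front of the work surface, level with it; the furniture and walls round the work are solid. World frame = base frame: x ahead of the robot, y to its left, z up, the work surface at z = 0. Lengths are in m, angles in rad, forces in N, time in s.
With the tool pointing down it reaches from about 0.4 to 0.85 m from the base axis. Payload 10.4 kg.
Tool frame: the origin (TCP) lies at the very end of the fingers, on their centre line; the grasp point (between the pads) lies behind it (arm.hold_point_z is the z of the grasp point in the tool frame, in m); z points along the fingers, y is the line along which they close (so a half turn about z gives the same grasp; the last joint's range is limited). The gripper opens to 87 mm and grips with 3 to 60 N. Pads are 19 mm wide; open, the fingers measure 117 mm over their backs; the gripper's body (75 mm by 190 mm) begins 51 mm behind the grasp point.
Start: joints at [-1.257, 0.332, -0.065, 1.46, 0.022, 1.35, -0.088], TCP at [0.207, 0.59, 0.223] pointing down, gripper open.
Joint ranges: [-2.6, 2.6], [-0.5, 2.12], [-1.47, 1.34], [0.16, 2.42], [-1.27, 4.41], [0.06, 2.06], [-2.6, 2.6]. Speed limits (rad/s): [2.22, 2.22, 2.79, 2.79, 3.14, 3.14, 3.14].

INTERFACE

Orientations are given as a rotation vector (axis times angle).
In Python, from rig import sensors, optics, arm gives the robot as it stands. The module is installed in compiled form; this text tells all that it offers.
- The arm moves only by the shell command python3 -m pendant 'ROWS' [FORCE]. ROWS is JSON, a list of rows, each a list of 7 numbers: the shift along the world's x, y, z in m, then the turn, a rotation vector about the world's x, y, z in rad, then the closure, from -1 (fully open) to 1 (shut). In form: [[x, y, z, ax, ay, az, fingers], ...]. A call has 1 to 12 rows; each row shifts and turns the commanded pose from where the row before left it; what a row does not reach is not made up. A row lasts 1/12 s, in which the tool goes at most 41.7 mm and 7.16 degrees, less where a joint would pass 70% of its speed; a pose out of reach is approached as far as the arm can. A call is refused whole if a number of a shift passes 0.0417 or a number of a turn 0.125, either way. A call with a gripper value outside its range is refused whole. The fingers move at their own pace and stop on an object; FORCE is the grip in N (left out, the last holds). Time passes only in rows, so rows that do not move let the fingers close. It gives the time, the measured TCP pose, the force, the opening and the grip force at its end, in the units of the state.
- sensors.observe(): the state, without advancing time (a new reading comes with each control period).
- optics.grab_frame(name): name is "scene" or "top" or "wrist"; returns the picture (384x512x3 uint8, red, green, blue); there is no depth.
- optics.camera_model(name): a dict with "mtx" (3x3 intrinsics, pixels), "k1" (the pictures are not rectified: a ray, as slopes to the right and down, at radius r is drawn at 1 + k1 r^2 times it, then the intrinsics apply), "extrinsics" (4x4, takes a point from camera to world coordinates); the wrist camera has in their place "tool_from_camera" (4x4, takes a point from camera to tool coordinates, whose origin is the TCP and whose axes are the flange's). Camera axes: x right, y down, z forward; pixel columns grow to the right and rows downward; lengths in m; the calibration is good to about 2 mm. A picture is of the moment at which its call begins: read the wrist's pose just before it. camera_model takes no time and is no camera call.
- arm.finish_job(): hands the job in; it is judged then, once.
The state is a dict: "clock": time; "joints": joint angles; "joint_vel": joint speeds; "tau": joint torques, N m; "tcp_pos": TCP position; "tool_rot": TCP orientation; "ft_force": force on the tool from outside, world axes, zero at the start; "moment": the same for the moment, N m; "finger_gap": opening from 0.0 (shut) to 1.0 (fully open); "grip_force": force on a finger pad.
Only numpy, scipy, OpenCV 4.12 (cv2) and the standard library are available. Lean on these libraries where they do the work, as an engineer would, in place of code of your own. Each camera call takes 0.05 s, during which the arm holds its last target. There are 200 camera calls.

TASK

Get the desk camera ready for a video call: take the loose orange cap off its up-tilted lens without shifting the camera's aim, and set the cap, open side down, flat in the white dish of the cap stand. The dish may be at any height on its post and sits on a soft spring, so feel for it: lower the cap gently until it rests, do not drop it or press hard. Leave everything else on the desk where it is.

Things in the scene. Friction and masses are not known exactly. Their poses are not given: they have to be found in the camera images.
- lens_cap: Orange lens cap, black ribs, black disc on its closed top: outside diameter 50, height 22, wall 3, top 4 thick (inside 44 wide, 18 deep), about 35 g. Origin: centre of its open rim; z points out through the closed top. At first it sits loose over the lens, held by its weight alone; drawn along the lens axis it is free after 18 mm. Grip it across the upper half of its ribbed side.
- lens_front (a point): Centre of the front face of the camera's lens. z points out along the lens, 35 degrees from vertical, leaning towards the robot; y is level, parallel to the hinge. Barrel 41 in diameter, clear for 30 mm behind this point, then a wider ring (54 diameter, 14 long) and the body. The seated cap's rim lies 18 mm behind this point, its top 4 mm ahead.
- camera_head (a joint): Tilt of the small white camera (58 x 80 x 34 mm) about a level hinge through its middle, 105 mm above the desk and 60 mm behind the lens front, rad; 0 at the start, positive = lens more upright. Held by friction alone (0.6 N m, about 10 N sideways at the cap); the aim must stay within about 4 degrees.
- camera_stand: The camera's three-legged metal stand, fixed to the desk, its fork holds the head. Its -x points the way the lens leans. Origin on the desk in front of the stand, 55 mm (along -x) from the point below the hinge. Feet within 65 mm of that point, fork arms and knobs at y = -53 to +56 mm, up to 115 mm high. A wall cabinet overhangs the back of the desk: keep the wrist in front of it.
- cap_stand: Cap stand, fixed: metal foot (90 diameter), upright post, white round dish. Origin on the desk under the foot's centre, z up. The dish is level, centred above it: floor 56 wide inside (66 at the rim), 7 below its rim, at a height that varies and is NOT reported: 50 to 95 above the desk. It rides on a soft spring (1 N per mm, 6 mm, then solid); the post holds firm to 40 N.
- brass_bell: Bystander: brass hand bell with dark wooden handle, 59 diameter, 96 high; origin under its centre.
- note_block: Bystander: yellow block of sticky notes, 77 x 77 x 22; origin under its centre.
- calculator: Bystander: pocket calculator, 124 x 75 x 20, lying flat; origin under its centre, x along its length.
- stapler: Bystander: red and black stapler, 34 x 140 x 46; origin under its centre, y along its length.
- mug: Bystander: white mug with blue dots, 92 x 127 (with handle) x 93 high; origin under the centre of its outline, handle to -y.
Things that resemble listed ones, but are neither listed nor needed, are in the scene too. Of the things that look like the lens_cap, the largest one is meant.

How it is judged:
By the outcome, as a careful person would: the job done as asked, in the order asked, and still so for the second after the job is handed in, with the robot touching nothing.
It also fails if it takes over 45 s, if anything falls off the work surface, if the arm or the gripper's body presses on something with over 40 N, if the wrist force passes 120 N, or if a joint passes its speed limit or range.

## Working session

There is one attempt and no reset: what is moved stays moved. The work goes in short steps, Python scripts to look and compute and a shell command to move; the robot and the scene stay as the last step left them, time stands still between calls to the robot, and variables do not carry over. Pictures are saved under pics/ and viewed, at most 13 in all, crops included, and the job is handed in when it is done.

```bash
mkdir -p pics; python3 - <<'E'
from rig import sensors, optics, arm
import cv2,numpy as np
np.set_printoptions(precision=4,suppress=True)
print(arm.hold_point_z, sensors.observe())
for n in ("scene","top","wrist"):
    print(n,optics.camera_model(n))
    cv2.imwrite(f"pics/{n}0.png",optics.grab_frame(n)[:,:,::-1])
a=[cv2.imread(f"pics/{n}0.png") for n in ("scene","top")]
for n,i in zip(("scene","top"),a): cv2.imwrite(f"pics/{n}0b.png",cv2.resize(i,(800,600),interpolation=cv2.INTER_CUBIC))
E
```

```text
-0.0187 {'clock': 0.0, 'joints': array([-1.2566,  0.3329, -0.0647,  1.461 ,  0.0216,  1.3499, -0.0885]), 'joint_vel': array([ 0.0009,  0.    , -0.0007, -0.0001,  0.0003, -0.0008,  0.0006]), 'tau': array([  0.0001, -62.3264,   0.0248, -38.9905,  -0.0613,   0.0397,
         0.0001]), 'tcp_pos': array([0.2064, 0.5895, 0.2217]), 'tool_rot': array([-0.5266, -3.097 ,  0.0023]), 'ft_force': array([0.069 , 0.6702, 1.0215]), 'moment': array([-0.0073, -0.0096,  0.0187]), 'grip_force': 0.0, 'finger_gap': 0.9993271035098089}
scene {'mtx': array([[456.0853,   0.    , 246.3867],
       [  0.    , 456.0853, 196.9391],
       [  0.    ,   0.    ,   1.    ]]), 'k1': 0.00420860933320748, 'extrinsics': array([[-0.7641, -0.3845,  0.518 , -0.3448],
       [-0.6448,  0.4306, -0.6315,  1.0465],
       [ 0.0197, -0.8165, -0.5769,  1.0513],
       [ 0.    ,  0.    ,  0.    ,  1.    ]])}
top {'mtx': array([[451.3381,   0.    , 261.0057],
       [  0.    , 451.3381, 192.1861],
       [  0.    ,   0.    ,   1.    ]]), 'k1': 0.021509148422968884, 'extrinsics': array([[-0.0111, -0.9916,  0.1288,  0.3344],
       [-0.9999,  0.0119,  0.0054,  0.0299],
       [-0.0069, -0.1287, -0.9917,  1.3573],
       [ 0.    ,  0.    ,  0.    ,  1.    ]])}
wrist {'mtx': array([[277.0227,   0.    , 259.5235],
       [  0.    , 277.0227, 190.2656],
       [  0.    ,   0.    ,   1.    ]]), 'k1': -0.009319449066808382, 'tool_from_camera': array([[ 0.0001, -0.9664, -0.2572,  0.07  ],
       [ 1.    ,  0.    ,  0.0004, -0.0003],
       [-0.0003, -0.2572,  0.9664, -0.1619],
       [ 0.    ,  0.    ,  0.    ,  1.    ]])}
```

View pics/scene0b.png

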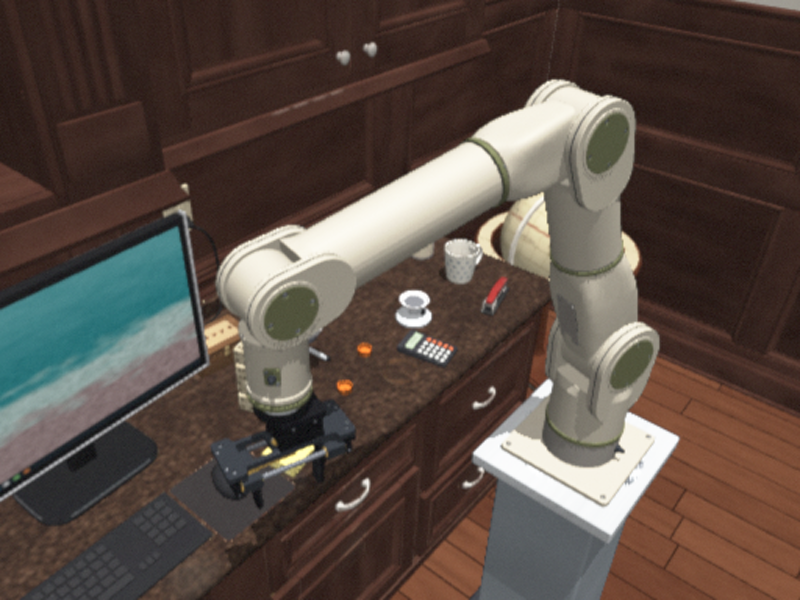

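View pics/top0b.png

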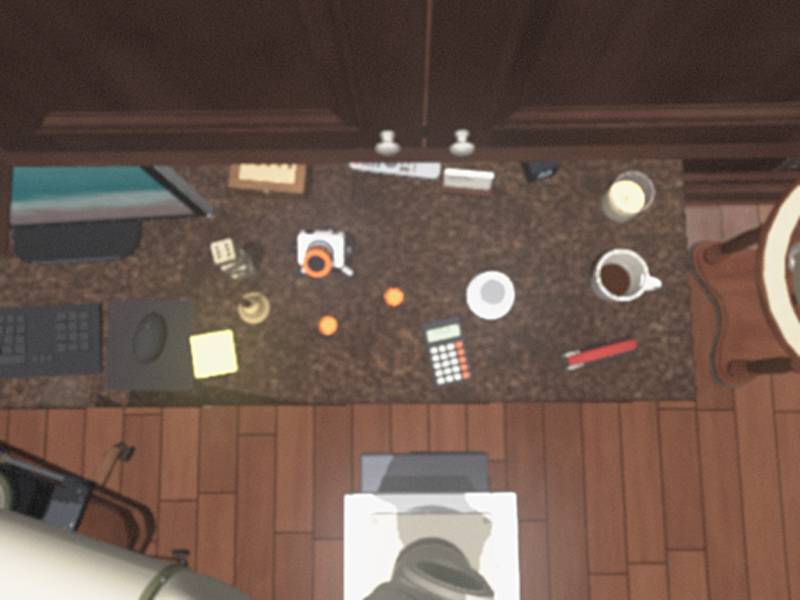

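The top view shows the white camera with the orange cap at about (317,262) of 800x600, and the cap stand at (491,295). Two smaller orange decoy caps sit at (328,326) and (394,297). The arm hides the camera in the scene view. Next I'll look at enlarged crops.

```bash
python3 - <<'E'
import cv2,numpy as np
t=cv2.imread("pics/top0.png");s=cv2.imread("pics/scene0.png")
r=lambda i,f:cv2.resize(i,None,fx=f,fy=f,interpolation=cv2.INTER_CUBIC)
a=r(t[135:195,175:235],6); b=r(t[160:220,285:345],6)   # 360x360 each
c=r(s[175:235,235:295],6)
cv2.imwrite("pics/crop1.png",np.hstack([a,b]))
# cap seen by colour
hsv=cv2.cvtColor(t,cv2.COLOR_BGR2HSV)
m=((hsv[...,0]<18)&(hsv[...,1]>170)&(hsv[...,2]>130)).astype(np.uint8)
n,l,st,ce=cv2.connectedComponentsWithStats(m)
for i in range(1,n):
    if st[i,4]>15: print(st[i],ce[i])
E
```

```text
(no output)
```

View pics/crop1.png

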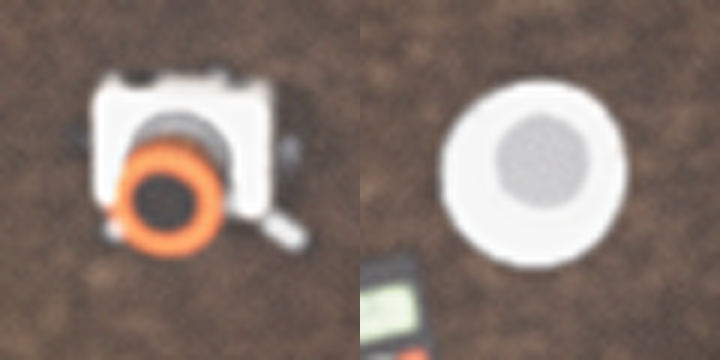

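```bash
cat > h.py <<'E'
import numpy as np,cv2
from scipy.spatial.transform import Rotation as R
from rig import sensors,optics,arm
np.set_printoptions(precision=4,suppress=True)
def ext(n):
    m=optics.camera_model(n)
    if n!="wrist": return m["extrinsics"],m
    s=sensors.observe();T=np.eye(4);T[:3,:3]=R.from_rotvec(s["tool_rot"]).as_matrix();T[:3,3]=s["tcp_pos"]
    return T@m["tool_from_camera"],m
def ray(n,uv):
    E,m=ext(n);d=np.array([m["k1"],0,0,0,0])
    p=cv2.undistortPoints(np.array([[uv]],float),m["mtx"],d).ravel()
    return E[:3,3],E[:3,:3]@np.array([p[0],p[1],1])
def atz(n,uv,z):
    o,d=ray(n,uv);return o+d*(z-o[2])/d[2]
def proj(n,P):
    E,m=ext(n);q=(np.atleast_2d(P)-E[:3,3])@E[:3,:3]
    return cv2.projectPoints(q,np.zeros(3),np.zeros(3),m["mtx"],np.array([m["k1"],0,0,0,0]))[0][:,0]
E
python3 - <<'E'
from h import *
K=lambda x,y,a,b:(a+x/6-.5+.08,b+y/6-.5+.08)
print("captop",atz("top",K(164,201,175,135),.1574))
for x,y in((95,80),(270,85),(95,205),(270,215)): print("body",atz("top",K(x,y,175,135),.125))
for z in (0,.006,.05,.08,.1):print(z,"outer",atz("top",K(174,174,285,160),z),"L",atz("top",K(80,174,285,160),z)[1]-atz("top",K(268,174,285,160),z)[1],"inner",atz("top",K(182,161,285,160),z),atz("top",K(137,161,285,160),z)[1]-atz("top",K(227,161,285,160),z)[1])
s=cv2.imread("pics/scene0.png")
cv2.imwrite("pics/crop2.png",cv2.resize(s[160:240,195:305],None,fx=7,fy=7,interpolation=cv2.INTER_CUBIC))
E
```

```text
captop [0.5578 0.1953 0.1574]
body [0.6214 0.2321 0.125 ]
body [0.618  0.1507 0.125 ]
body [0.5624 0.2316 0.125 ]
body [0.5567 0.1507 0.125 ]
0 outer [ 0.5198 -0.1223  0.    ] L 0.09487692520159857 inner [ 0.5264 -0.1265  0.    ] 0.04544494478669568
0.006 outer [ 0.519  -0.1216  0.006 ] L 0.09445752442300247 inner [ 0.5255 -0.1258  0.006 ] 0.04524405668680946
0.05 outer [ 0.513  -0.1167  0.05  ] L 0.09138191871329789 inner [ 0.5193 -0.1208  0.05  ] 0.04377087728764385
0.08 outer [ 0.5089 -0.1133  0.08  ] L 0.08928491482031746 inner [ 0.5151 -0.1173  0.08  ] 0.04276643678821272
0.1 outer [ 0.5061 -0.1111  0.1   ] L 0.08788691222499714 inner [ 0.5122 -0.115   0.1   ] 0.042096809788592024
```

View pics/crop2.png

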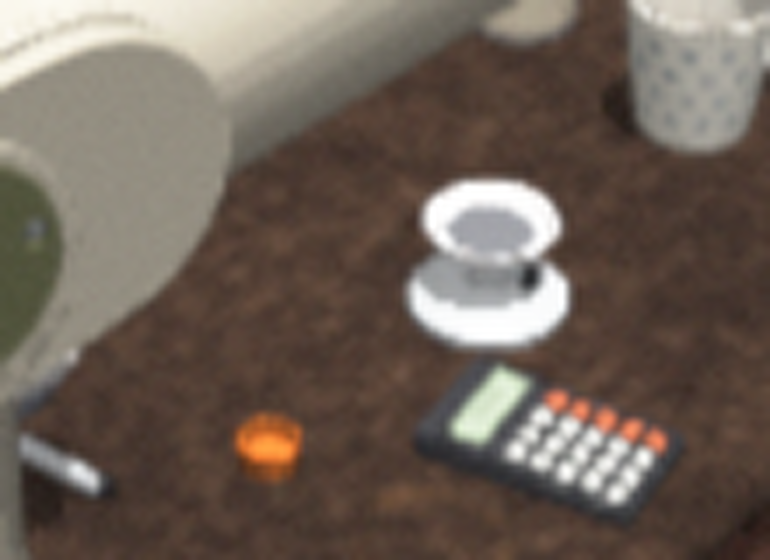

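The crop shows the stand properly: the foot is the lower white disc at about (489,305) in the crop, and the dish above it has a grey floor at about (490,231). Next I'll triangulate the dish and work out the approach.

```bash
cat >> h.py <<'E'
def tri(L):
    A=np.zeros((3,3));b=np.zeros(3)
    for n,uv in L:
        o,d=ray(n,uv);d=d/np.linalg.norm(d);P=np.eye(3)-np.outer(d,d);A+=P;b+=P@o
    p=np.linalg.solve(A,b);return p,[np.linalg.norm(np.cross(p-ray(n,uv)[0],ray(n,uv)[1]/np.linalg.norm(ray(n,uv)[1]))) for n,uv in L]
def goal(th):
    n=np.array([-np.sin(.6109)*np.cos(th),-np.sin(.6109)*np.sin(th),np.cos(.6109)])
    y=np.array([-np.sin(th),np.cos(th),0]);z=-n
    return n,np.column_stack([np.cross(y,z),y,z])
E
python3 - <<'E'
from h import *
K=lambda x,y,a,b,f:(a+(x+.5)/f-.5,b+(y+.5)/f-.5)
print("pad",tri([("top",K(182,161,285,160,6)),("scene",K(490,231,195,160,7))]))
print("foot",atz("scene",K(489,302,195,160,7),.006))
print("rim",[atz("scene",K(491,221,195,160,7),z) for z in (.06,.08,.1)])
s=sensors.observe();C=R.from_rotvec(s["tool_rot"]).as_matrix();print(C)
for deg in(0,-3,-6):
    n,G=goal(np.radians(deg));lf=np.array([.5578,.1953,.1574])-.004*n
    print(deg,(R.from_matrix(G@C.T)).as_rotvec(),lf+.1*n-s["tcp_pos"])
E
```

```text
pad (array([ 0.5204, -0.1202,  0.0491]), [np.float64(0.0011461134067403487), np.float64(0.0011461134067404352)])
foot [ 0.5158 -0.1147  0.006 ]
rim [array([ 0.5175, -0.1149,  0.06  ]), array([ 0.5001, -0.0915,  0.08  ]), array([ 0.4827, -0.0681,  0.1   ])]
[[-0.9438  0.3305 -0.0003]
 [ 0.3305  0.9438 -0.001 ]
 [-0.0001 -0.001  -1.    ]]
0 [-0.1019 -0.6052  0.3265] [ 0.2963 -0.3943  0.0141]
-3 [-0.1175 -0.6015  0.2758] [ 0.2963 -0.3914  0.0141]
-6 [-0.1331 -0.5975  0.2251] [ 0.2966 -0.3886  0.0141]
```

```bash
python3 -m pendant '[[0.025,-0.0325,0.015,-0.01,-0.05,0.023,-1],[0.025,-0.0325,0.015,-0.01,-0.05,0.023,-1],[0.025,-0.0325,0,-0.01,-0.05,0.023,-1],[0.025,-0.0325,0,-0.01,-0.05,0.023,-1],[0.025,-0.0325,0,-0.01,-0.05,0.023,-1],[0.025,-0.0325,0,-0.01,-0.05,0.023,-1],[0.025,-0.0325,0,-0.01,-0.05,0.023,-1],[0.025,-0.0325,0,-0.01,-0.05,0.023,-1],[0.025,-0.0325,0,-0.01,-0.05,0.023,-1],[0.025,-0.0325,0,-0.01,-0.05,0.023,-1],[0.022,-0.0325,0,-0.01,-0.05,0.023,-1],[0.022,-0.0325,0,-0.01,-0.05,0.023,-1]]'
python3 -m pendant '[[0,0,0,0,0,0,-1],[0,0,0,0,0,0,-1],[0,0,0,0,0,0,-1]]'
python3 - <<'E'
from h import *
s=sensors.observe();print(s["joints"],s["ft_force"]);cv2.imwrite("pics/w1.png",optics.grab_frame("wrist")[:,:,::-1])
cv2.imwrite("pics/w1b.png",cv2.resize(cv2.imread("pics/w1.png"),(800,600),interpolation=cv2.INTER_CUBIC))
E
```

```text
clock: 1.15
tcp_pos: [0.4989, 0.2012, 0.2512]
tool_rot: [0.064, 2.529, -0.023]
ft_force: [1.5, 0.5, 0.3]
finger_gap: 1.002
grip_force: 0.0
clock: 1.4
tcp_pos: [0.4979, 0.2034, 0.2514]
tool_rot: [0.066, 2.531, -0.022]
ft_force: [-0.3, -0.7, -0.1]
finger_gap: 1.001
grip_force: 0.0
[-0.9651 -0.2478  0.1861  2.1309  0.6249  0.9113  0.4388] [-0.2981 -0.7193 -0.0727]
```

View pics/w1b.png

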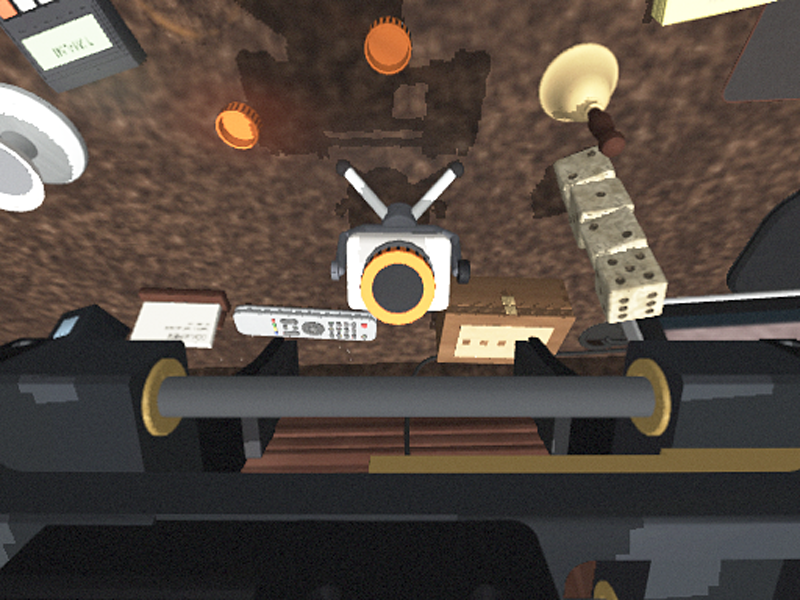

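The wrist view shows the capped lens head-on. The black disc is centred at about (397,288) of 800x600, and the body edges are parallel to the picture rows. I'll fit the outlines now.

```bash
python3 - <<'E'
from h import *
im=cv2.imread("pics/w1.png");hsv=cv2.cvtColor(im,cv2.COLOR_BGR2HSV)
m=((hsv[...,0]>3)&(hsv[...,0]<28)&(hsv[...,1]>140)&(hsv[...,2]>150)).astype(np.uint8)
m[:150]=0;m[215:]=0;m[:,:228]=0;m[:,282:]=0
c,h=cv2.findContours(m,cv2.RETR_CCOMP,cv2.CHAIN_APPROX_NONE)
for k,i in zip(c,h[0]):
    if len(k)>20: print(i[3],cv2.fitEllipse(k))
C=R.from_rotvec(sensors.observe()["tool_rot"]).as_matrix();print(C)
K=lambda x,y:((x+.5)/1.5625-.5,(y+.5)/1.5625-.5)
u=K(397,288);print("cap z-plane",atz("wrist",u,.1574))
print("tri",tri([("wrist",u),("top",(175+164.5/6-.5,135+201.5/6-.5))]))
a,b=atz("wrist",K(347,232),.115),atz("wrist",K(451,233),.115);print("edge",a,b,np.degrees(np.arctan2((b-a)[0],(b-a)[1])))
E
```

```text
-1 ((254.6497039794922, 194.2093505859375), (25.576860427856445, 36.96479797363281), 87.77363586425781)
-1 ((254.7288055419922, 187.79278564453125), (24.75560188293457, 30.926076889038086), 83.34881591796875)
-1 ((254.64328002929688, 183.60516357421875), (43.35509490966797, 45.24649429321289), 141.86428833007812)
[[-0.8188  0.0513  0.5718]
 [ 0.0413  0.9987 -0.0304]
 [-0.5726 -0.0012 -0.8198]]
cap z-plane [0.5585 0.1949 0.1574]
tri (array([0.5576, 0.195 , 0.1582]), [np.float64(9.812113698028778e-05), np.float64(9.812113698029109e-05)])
edge [0.546  0.1603 0.115 ] [0.5506 0.2325 0.115 ] 3.6287988264555446
```

```bash
python3 -m pendant '[[0.0135,-0.002,-0.021,0,0,0,-1],[0.0135,-0.002,-0.021,0,0,0,-1],[0.0135,-0.002,-0.021,0,0,0,-1],[0.0135,-0.002,-0.021,0,0,0,-1],[0,0,0,0,0,0,-1],[0,0,0,0,0,0,-1],[0,0,0,0,0,0,-1]]'
python3 - <<'E'
from h import *
cv2.imwrite("pics/w2.png",optics.grab_frame("wrist")[:,:,::-1]);s=sensors.observe()
im=cv2.imread("pics/w2.png")
G=R.from_rotvec(s["tool_rot"]).as_matrix();print(G,s["tcp_pos"],s["ft_force"])
print("pred captop px",proj("wrist",[.558,.195,.158]),"tcp px",proj("wrist",s["tcp_pos"]))
cv2.imwrite("pics/w2b.png",cv2.resize(im[110:250,160:350],(760,560),interpolation=cv2.INTER_CUBIC))
E
```

```text
clock: 2.03
tcp_pos: [0.5521, 0.1962, 0.168]
tool_rot: [0.064, 2.531, -0.022]
ft_force: [1.0, 1.0, -0.2]
finger_gap: 1.001
grip_force: 0.0
[[-0.8181  0.0509  0.5728]
 [ 0.0413  0.9987 -0.0298]
 [-0.5735 -0.0007 -0.8192]] [0.5522 0.1963 0.1684] [ 0.0472 -0.5478 -0.1915]
pred captop px [[258.5336 223.1947]] tcp px [[260.0288 231.9798]]
```

View pics/w2b.png

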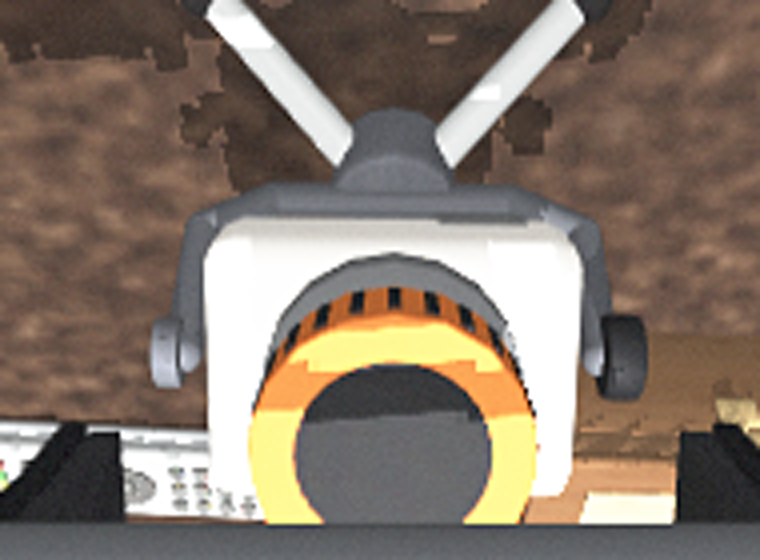

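The cap is centred at column 258.5, as predicted, and the fingers are well clear of it on both sides. I'll advance to the upper half and close gently.

```bash
python3 -m pendant '[[0.004,-0.0005,-0.0066,0,0,0,-1],[0.004,-0.0005,-0.0066,0,0,0,-1],[0.0043,-0.0006,-0.0066,0,0,0,-1],[0,0,0,0,0,0,-1],[0,0,0,0,0,0,-1],[0,0,0,0,0,0,-1]]'
python3 -m pendant '[[0,0,0,0,0,0,0],[0,0,0,0,0,0,0.1],[0,0,0,0,0,0,0.2],[0,0,0,0,0,0,0.3],[0,0,0,0,0,0,0.4],[0,0,0,0,0,0,0.5],[0,0,0,0,0,0,0.6],[0,0,0,0,0,0,1],[0,0,0,0,0,0,1],[0,0,0,0,0,0,1]]' 10
python3 -c "
from h import *
cv2.imwrite('pics/w3.png',optics.grab_frame('wrist')[:,:,::-1]);s=sensors.observe();print(s['tcp_pos'],s['finger_gap']*87,s['ft_force'],s['moment'])"
```

```text
clock: 2.58
tcp_pos: [0.5646, 0.1932, 0.1474]
tool_rot: [0.066, 2.531, -0.023]
ft_force: [-0.8, -0.0, -0.0]
finger_gap: 0.999
grip_force: 0.0
clock: 3.42
tcp_pos: [0.5645, 0.1935, 0.1475]
tool_rot: [0.065, 2.531, -0.023]
ft_force: [-0.2, 1.5, 0.2]
finger_gap: 0.573
grip_force: 10.0
[0.5645 0.1935 0.1474] 49.51233136107071 [ 0.1197  1.1146 -0.4644] [0.2565 0.685  0.094 ]
```

Gripped at 49.5 mm. Next I'll draw it along the lens axis.

```bash
python3 -m pendant '[[-0.0011,0.0001,0.0016,0,0,0,1],[-0.0011,0.0001,0.0016,0,0,0,1],[-0.0023,0.0001,0.0033,0,0,0,1],[-0.0023,0.0001,0.0033,0,0,0,1],[-0.0023,0.0001,0.0033,0,0,0,1],[-0.0023,0.0001,0.0033,0,0,0,1]]'
python3 -m pendant '[[-0.0023,0.0001,0.0033,0,0,0,1],[-0.0023,0.0001,0.0033,0,0,0,1],[-0.0034,0.0002,0.0049,0,0,0,1],[-0.0046,0.0002,0.0066,0,0,0,1],[-0.0057,0.0003,0.0082,0,0,0,1],[-0.0057,0.0003,0.0082,0,0,0,1],[-0.0057,0.0003,0.0082,0,0,0,1],[-0.0115,0.0006,0.0164,0,0,0,1],[-0.0115,0.0006,0.0164,0,0,0,1],[0,0,0,0,0,0,1],[0,0,0,0,0,0,1]]'
python3 - <<'E'
from h import *
w=optics.grab_frame("wrist")[:,:,::-1];t=optics.grab_frame("top")[:,:,::-1]
s=sensors.observe();print(s['tcp_pos'],s['finger_gap']*87,s['ft_force'])
r=lambda i:cv2.resize(i,(380,380),interpolation=cv2.INTER_CUBIC)
cv2.imwrite("pics/p1.png",np.hstack([cv2.resize(w[100:290,140:380],(480,380),interpolation=cv2.INTER_CUBIC),cv2.resize(t[125:195,175:233],(315,380),interpolation=cv2.INTER_CUBIC)]))
E
```

```text
clock: 3.97
tcp_pos: [0.5528, 0.1937, 0.1642]
tool_rot: [0.066, 2.531, -0.023]
ft_force: [-0.2, -0.1, -1.4]
finger_gap: 0.575
grip_force: 10.0
clock: 4.88
tcp_pos: [0.5004, 0.1971, 0.2405]
tool_rot: [0.065, 2.53, -0.02]
ft_force: [1.0, -0.2, 0.1]
finger_gap: 0.574
grip_force: 10.0
[0.5004 0.1963 0.2388] 49.94783999750297 [-0.4646 -0.0226 -0.6332]
```

View pics/p1.png

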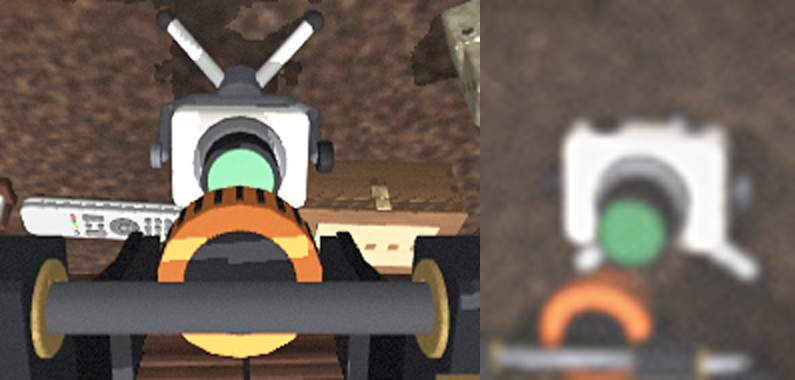

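The cap is in the gripper. The green lens is bare and the camera body is where it was. Next I'll move over the dish, righting the tool on the way.

```bash
python3 -m pendant '[[0.0015,-0.0263,0,0.0027,0.051,0,1],[0.0015,-0.0263,0,0.0027,0.051,0,1],[0.0015,-0.0263,-0.005,0.0027,0.051,0,1],[0.0015,-0.0263,-0.005,0.0027,0.051,0,1],[0.0015,-0.0263,-0.005,0.0027,0.051,0,1],[0.0015,-0.0263,-0.005,0.0027,0.051,0,1],[0.0015,-0.0263,-0.005,0.0027,0.051,0,1],[0.0015,-0.0263,-0.005,0.0027,0.051,0,1],[0.0015,-0.0263,-0.005,0.0027,0.051,0,1],[0.0015,-0.0263,-0.005,0.0027,0.051,0,1],[0.0015,-0.0263,-0.005,0.0027,0.051,0,1],[0.0015,-0.0263,-0.005,0.0027,0.051,0,1]]'
python3 -m pendant '[[0,0,0,0,0,0,1],[0,0,0,0,0,0,1],[0,0,0,0,0,0,1]]'
python3 - <<'E'
from h import *
w=optics.grab_frame("wrist")[:,:,::-1];c=optics.grab_frame("scene")[:,:,::-1]
cv2.imwrite("pics/w4.png",w);cv2.imwrite("pics/s4.png",c)
s=sensors.observe();print(s['tcp_pos'],s['joints'],R.from_rotvec(s["tool_rot"]).as_matrix(),s['ft_force'])
cv2.imwrite("pics/p2.png",np.vstack([cv2.resize(w[60:260,100:420],(480,300),interpolation=cv2.INTER_CUBIC),cv2.resize(c[150:240,210:354],(480,300),interpolation=cv2.INTER_CUBIC)]))
E
```

```text
clock: 5.98
tcp_pos: [0.5186, -0.1203, 0.1889]
tool_rot: [-0.08, -3.136, 0.002]
ft_force: [-0.7, 0.5, 0.2]
finger_gap: 0.568
grip_force: 10.0
clock: 6.23
tcp_pos: [0.5181, -0.1191, 0.1887]
tool_rot: [-0.082, -3.137, 0.004]
ft_force: [0.7, 0.4, -0.5]
finger_gap: 0.573
grip_force: 10.0
[ 0.5184 -0.1179  0.1895] [-0.7415  0.2116  1.0032  1.793  -0.188   1.2411  1.8338] [[-0.9987  0.0503 -0.002 ]
 [ 0.0503  0.9987  0.0003]
 [ 0.002   0.0002 -1.    ]] [-0.6781  0.2572 -0.1489]
```

View pics/p2.png

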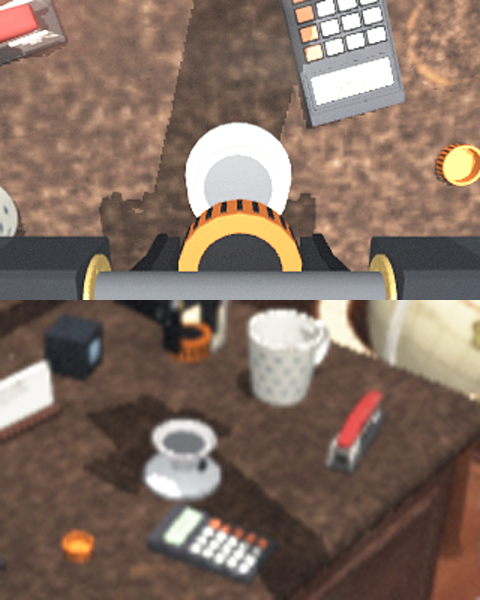

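Cap and dish columns agree in the wrist view: cap centre at about 240, dish at 238–239. Now I'll check the x offset numerically.

```bash
python3 - <<'E'
from h import *
K=lambda x,y:(100+(x+.5)/1.5-.5,60+(y+.5)/1.5-.5)
s=sensors.observe();print(s["tcp_pos"])
# model overlays: compare the pad's near edge / side edges and the foot's edge with the prediction
a=np.linspace(0,2*np.pi,72)
def ring(c,r,z):
    p=proj("wrist",np.column_stack([c[0]+r*np.cos(a),c[1]+r*np.sin(a),np.full(72,z)]))
    q=np.column_stack([(p[:,0]+.5-100)*1.5-.5,(p[:,1]+.5-60)*1.5-.5]);return q[:,0].min(),q[:,0].max(),q[:,1].min(),q[:,1].max()
c=(.519,-.119)
print("foot",ring(c,.045,.005),"meas 187 291 123")
for z in(.045,.05,.06):print("pad",z,ring(c,.0225,z),"rim",ring(c,.033,z+.007))
print("tri pad(scene,top,wrist row-less)")
# scene s4: pad centre (185,442) in crop: scale 480/144
u=(210+(185+.5)/3.333-.5,150+(142+.5)/3.333-.5)
print(tri([("scene",u),("top",(285+182.5/6-.5,160+161.5/6-.5)),("wrist",K(238,188))]))
E
```

```text
[ 0.5184 -0.1179  0.1895]
foot (np.float64(185.5215395292446), np.float64(291.415393667391), np.float64(117.9171000804026), np.float64(221.9361993548099)) meas 187 291 123
pad 0.045 (np.float64(208.67891543458387), np.float64(268.11783850544816), np.float64(152.6418538078587), np.float64(210.6305507938091)) rim (np.float64(193.811087730972), np.float64(282.9189921505203), np.float64(139.67341174721173), np.float64(226.51088752368383))
pad 0.05 (np.float64(208.20144562121163), np.float64(268.56899345140596), np.float64(153.70390096036652), np.float64(212.54323432070174)) rim (np.float64(193.08496868188305), np.float64(283.61623342943057), np.float64(140.55637957741848), np.float64(228.69510066436584))
pad 0.06 (np.float64(207.2002966206379), np.float64(269.5148966356228), np.float64(155.93276750013666), np.float64(216.55004376518923)) rim (np.float64(191.56080693362833), np.float64(285.07961401079723), np.float64(142.41231497034317), np.float64(233.2734447366506))
tri pad(scene,top,wrist row-less)
(array([ 0.5201, -0.1202,  0.0515]), [np.float64(0.0009220614564472493), np.float64(0.0010604316918348083), np.float64(0.001961155082371113)])
```

```bash
python3 -m pendant '[[0.001,-0.0005,-0.02,0,0,0,1],[0.001,0,-0.02,0,0,0,1],[0,0,-0.02,0,0,0,1],[0,0,-0.02,0,0,0,1],[0,0,-0.015,0,0,0,1],[0,0,0,0,0,0,1],[0,0,0,0,0,0,1],[0,0,0,0,0,0,1]]'
python3 - <<'E'
from h import *
w=optics.grab_frame("wrist")[:,:,::-1];c=optics.grab_frame("scene")[:,:,::-1]
cv2.imwrite("pics/w5.png",w);cv2.imwrite("pics/s5.png",c)
s=sensors.observe();print(s['tcp_pos'],s['ft_force'])
cv2.imwrite("pics/p3.png",np.hstack([cv2.resize(w[110:260,180:340],(400,375),interpolation=cv2.INTER_CUBIC),cv2.resize(c[165:225,232:296],(400,375),interpolation=cv2.INTER_CUBIC)]))
a=np.linspace(0,2*np.pi,72)
for n,c,r,z in(("captop",s["tcp_pos"],.025,s["tcp_pos"][2]+.0115),("rim",(.52,-.1195),.033,.057),("foot",(.52,-.1195),.045,.005)):
  for cam,o,f in(("wrist",(180,110),2.5),("scene",(232,165),6.25)):
    p=proj(cam,np.column_stack([c[0]+r*np.cos(a),c[1]+r*np.sin(a),np.full(72,z)]));q=(p+.5-o)*f-.5
    print(n,cam,q.min(0),q.max(0))
E
```

```text
clock: 7.0
tcp_pos: [0.5212, -0.1189, 0.0957]
tool_rot: [-0.08, -3.14, 0.0]
ft_force: [-0.1, 0.4, -0.4]
finger_gap: 0.575
grip_force: 10.0
[ 0.5213 -0.1192  0.0957] [-0.1158 -0.4666 -0.6142]
captop wrist [ 94.8189 222.8359] [306.7232 418.038 ]
captop scene [168.7929  74.4132] [251.1852 119.4846]
rim wrist [ 91.1665 143.6213] [307.2388 348.6961]
rim scene [154.8596 135.5501] [261.8619 196.1877]
foot wrist [80.1432 85.5174] [318.2936 315.5299]
foot scene [133.0476 192.5241] [276.5279 276.6475]
```

View pics/p3.png

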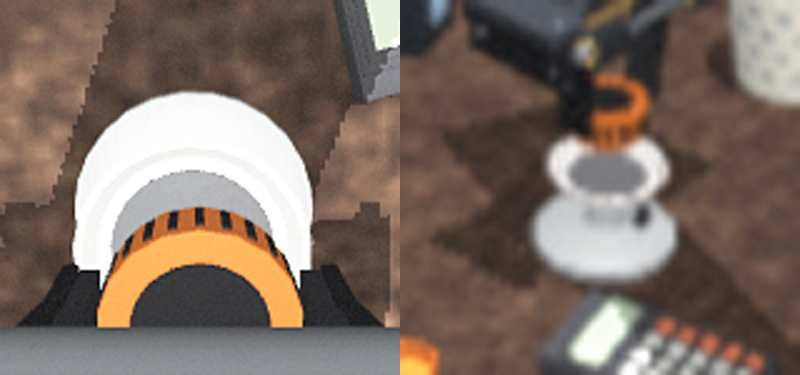

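In the wrist crop, the cap is centred at column 200 and the dish at about 194, roughly 2.3 mm towards −y. Fore-aft they agree to about 1 mm. I'll correct y and come down.

```bash
python3 -m pendant '[[0,-0.0022,-0.003,0,0,0,1],[0,0,-0.008,0,0,0,1],[0,0,-0.007,0,0,0,1],[0,0,-0.004,0,0,0,1],[0,0,0,0,0,0,1],[0,0,0,0,0,0,1],[0,0,0,0,0,0,1]]'
for i in 1 2 3; do python3 -m pendant '[[0,0,-0.001,0,0,0,1],[0,0,-0.001,0,0,0,1],[0,0,0,0,0,0,1],[0,0,0,0,0,0,1]]' | grep -E 'tcp|force'; done
```

```text
clock: 7.68
tcp_pos: [0.5205, -0.1219, 0.0723]
tool_rot: [-0.081, -3.137, 0.002]
ft_force: [-0.9, 0.2, 0.3]
finger_gap: 0.573
grip_force: 10.0
tcp_pos: [0.5205, -0.1217, 0.0703]
ft_force: [0.4, -0.4, -0.2]
grip_force: 10.0
tcp_pos: [0.5204, -0.1217, 0.0682]
ft_force: [0.4, -0.1, -0.8]
grip_force: 10.0
tcp_pos: [0.5204, -0.1217, 0.0662]
ft_force: [-0.9, 0.4, -0.3]
grip_force: 10.0
```

```bash
python3 -m pendant '[[0,0,-0.001,0,0,0,1],[0,0,-0.001,0,0,0,1],[0,0,0,0,0,0,1],[0,0,0,0,0,0,1],[0,0,0,0,0,0,1]]' | grep -E 'tcp|ft'
python3 -m pendant '[[0,0,-0.001,0,0,0,1],[0,0,0,0,0,0,1],[0,0,0,0,0,0,1]]' | grep -E 'tcp|ft'
python3 -m pendant '[[0,0,-0.001,0,0,0,1],[0,0,0,0,0,0,1],[0,0,0,0,0,0,1]]' | grep -E 'tcp|ft'
python3 - <<'E'
from h import *
w=optics.grab_frame("wrist")[:,:,::-1];c=optics.grab_frame("scene")[:,:,::-1]
s=sensors.observe();print(s['tcp_pos'],s['ft_force'])
cv2.imwrite("pics/p4.png",np.hstack([cv2.resize(w[110:260,180:340],(400,375),interpolation=cv2.INTER_CUBIC),cv2.resize(c[165:225,232:296],(400,375),interpolation=cv2.INTER_CUBIC)]))
E
```

```text
tcp_pos: [0.5204, -0.1217, 0.0643]
ft_force: [-0.5, -0.2, -0.4]
tcp_pos: [0.5204, -0.1217, 0.0633]
ft_force: [0.3, -0.2, -0.7]
tcp_pos: [0.5204, -0.1217, 0.0623]
ft_force: [-0.4, -0.2, -1.3]
[ 0.5205 -0.1217  0.0623] [ 0.2827 -0.5488 -0.2059]
```

View pics/p4.png

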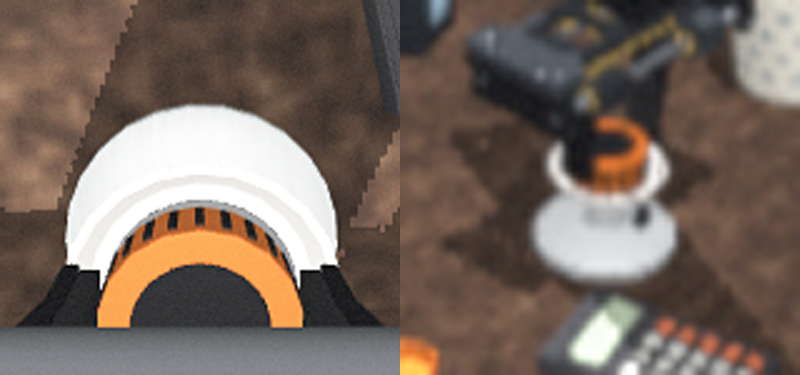

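The cap is centred inside the dish, with an even gap round the visible side. I'll keep feeling downward.

```bash
for i in 1 2 3 4; do python3 -m pendant '[[0,0,-0.0005,0,0,0,1],[0,0,-0.0005,0,0,0,1],[0,0,0,0,0,0,1]]' | grep -E 'tcp|ft';  python3 -m pendant '[[0,0,0,0,0,0,1]]' | grep -E 'ft'; done
```

```text
tcp_pos: [0.5205, -0.1217, 0.0613]
ft_force: [0.7, -1.0, 0.9]
ft_force: [-0.8, -0.2, -0.6]
tcp_pos: [0.5205, -0.1218, 0.0603]
ft_force: [0.2, -0.9, 0.6]
ft_force: [-0.1, 0.1, 1.0]
tcp_pos: [0.5205, -0.1217, 0.0593]
ft_force: [-0.0, 0.2, 1.4]
ft_force: [-0.4, 0.5, 2.0]
tcp_pos: [0.5205, -0.1218, 0.0583]
ft_force: [-0.7, -0.4, 2.8]
ft_force: [0.3, -0.1, 2.0]
```

Contact began at TCP z of about 0.061, and the force is now about 2.5 N. I'll ease up 1.5 mm so it only rests lightly, then release.

```bash
python3 -m pendant '[[0,0,0.0005,0,0,0,1],[0,0,0.0005,0,0,0,1],[0,0,0.0005,0,0,0,1],[0,0,0,0,0,0,1],[0,0,0,0,0,0,1]]' 5| grep -E 'tcp|ft'
python3 -m pendant '[[0,0,0,0,0,0,0],[0,0,0,0,0,0,-0.2],[0,0,0,0,0,0,-0.3],[0,0,0,0,0,0,-0.4],[0,0,0,0,0,0,-0.5],[0,0,0,0,0,0,-0.6],[0,0,0,0,0,0,-0.6],[0,0,0,0,0,0,-0.6],[0,0,0,0,0,0,-0.6]]'
python3 -m pendant '[[0,0,0.002,0,0,0,-0.6],[0,0,0.005,0,0,0,-0.6],[0,0,0.01,0,0,0,-0.6],[0,0,0.02,0,0,0,-0.6],[0,0,0.03,0,0,0,-0.6],[0,0,0.03,0,0,0,-0.6],[0,0,0.03,0,0,0,-0.6],[-0.02,0,0.03,0,0,0,-0.6],[-0.03,0,0.02,0,0,0,-0.6],[-0.03,0,0,0,0,0,-0.6],[0,0,0,0,0,0,-0.6],[0,0,0,0,0,0,-0.6]]'
python3 - <<'E'
from h import *
w=optics.grab_frame("wrist")[:,:,::-1];c=optics.grab_frame("scene")[:,:,::-1];t=optics.grab_frame("top")[:,:,::-1]
cv2.imwrite("pics/t6.png",t);r=lambda i:cv2.resize(i,(395,295),interpolation=cv2.INTER_CUBIC)
cv2.imwrite("pics/p5.png",np.vstack([np.hstack([r(w[60:260,130:398]),r(c[160:228,225:316])]),np.hstack([r(t[130:193,170:254]),r(c[90:300,120:400])])]))
E
```

```text
tcp_pos: [0.5204, -0.1217, 0.0598]
ft_force: [0.1, -0.3, 2.3]
clock: 12.2
tcp_pos: [0.5204, -0.1217, 0.0598]
tool_rot: [-0.081, -3.137, 0.002]
ft_force: [0.7, -0.1, 0.4]
finger_gap: 0.796
grip_force: 0.0
clock: 13.2
tcp_pos: [0.4485, -0.1209, 0.2348]
tool_rot: [-0.081, -3.14, -0.009]
ft_force: [0.8, 0.2, -0.1]
finger_gap: 0.794
grip_force: 0.0
```

View pics/p5.png

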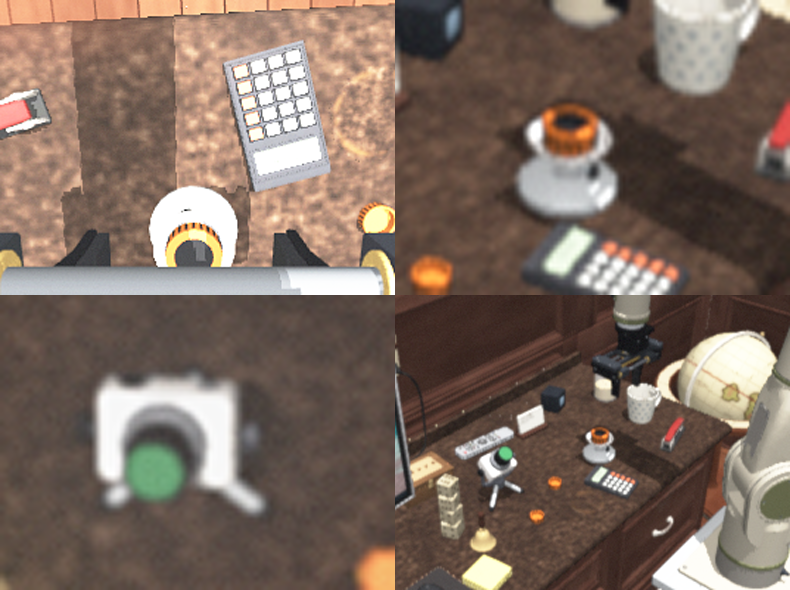

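The cap lies flat in the dish. The bare lens is at about (203,167.8) in the top view, where it was predicted, so the aim is unchanged. Nothing else has moved and the robot is clear.

```bash
python3 -c "
from rig import arm;print(arm.finish_job())"
```

```text
the job is handed in; nothing more can be done
None
```

The cap is off the lens and resting flat, open side down, in the white dish; the last pictures showed the camera's aim and the rest of the desk unmoved, and I handed the job in at about 13 s on the robot's clock.

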